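# Refit a gas hob's knob on its D-stem and hold it pressed

### The job

The control knob lying on the counter was taken off the gas hob for cleaning. Pick it up, turn it so that the flat in its hole matches the flat of the bare stem, push it fully home on the stem, then press it right in against the valve spring, as when sparking the burner. Finish while still holding it pressed in; do not press the other knob, and leave the saucepan, canister and spice jar where they are.

Things in the scene. Friction and masses are not known exactly. Their poses are not given: they have to be found in the camera images.
- knob: the loose brushed-steel hob knob, upright on the counter: round skirt 46 mm across, 9 mm high, and across it a straight grip bar 46 mm long, 20 mm wide with flat sides, from 9 to 32 mm above the underside: grip it across the 20 mm. 40 to 85 g. Origin: centre of the underside; z up; x along the bar to the pointer end (black line on top and down that end). Start yaw within 1.3 rad of the world's
- knob_pointer (a point): end of the black pointer line on top of the loose knob: 23 mm along its +x and 32 mm above its underside
- knob_ceiling (a point): closed end of the D-shaped hole in the loose knob's underside: on the axis, 16 mm above the underside. The hole is 13 mm across its round part; its flat is on the pointer (+x) side, 2.6 mm from the axis. With the knob home this point sits on the stem's top: underside 16 mm below stem_top, 8 mm above the glass. A loose fit, 0.5 mm and 0.12 rad either way; it does not click in
- stem_top (a point): top centre of the bare upright steel valve stem on the hob's front strip, 24 mm above the hob's glass (32 mm above the counter) when not pressed; 12 mm across, top edge bevelled 1.8 mm. x points from the axis towards the stem's flat, z up. The stem cannot turn
- stem_flat (a point): middle of the bare stem's one flat: 2 mm from the axis, 8 mm below the top; the flat runs over the upper 18 mm. It faces the hob's rear, towards the small white off-dot on the glass, the same way as the fitted knob's pointer
- stem (a joint): how far the bare stem is pushed in, m: 0 up, 0.006 the stop; the valve spring takes 4 N to start and 9 N at the stop, and pushes it back up when let go
- other_knob_top (a point): top centre of the identical knob fitted on the hob's other stem, 40 mm above the glass; its x is its pointer's direction. The two stems are 120 mm apart, side by side across the hob; which is bare varies
- other_knob (a joint): how far the fitted knob is pushed in, m: 0 up, 0.006 the stop, same spring; leave it alone
- hob: built-in two-burner gas hob, black glass 510 mm deep (its x) by 300 mm wide (its y), 8 mm high; origin: centre of its underside at counter level; x points to its rear. The stems stand at x = -0.215, y = +0.060 and -0.060 in its frame; a cast-iron pan support 36 mm high above the glass begins 85 mm behind them
- saucepan: steel saucepan, 160 mm across, 85 mm high, two loop handles at its sides, on the rear burner; origin: centre of its base; leave it alone
- canister: clear square food canister with hazelnuts and a white lid, 100 x 100 x 127 mm, on the counter to the left of the hob; origin: centre of its base; leave it alone
- spice_jar: small round glass spice jar with an aluminium lid, 45 mm across, 58 mm high, on the counter, on the robot's side of the loose knob; origin: centre of its base; leave it alone
Things that resemble listed ones, but are neither listed nor needed, are in the scene too. Leave any brown, pink or yellow look-alike of the knob alone.

How it is judged:
By the outcome, as a careful person would: the job done as asked, in the order asked, and still so for the second after the job is handed in, while the arm keeps its last pose, push and grip.
It also fails if it takes over 43 s, if anything falls off the work surface, if the arm or the gripper's body presses on something with over 40 N, if the wrist force passes 120 N, or if a joint passes its speed limit or range.

### The arm

A 6-joint arm with a two-finger parallel gripper is mounted at the origin on the work surface. World frame = base frame: x ahead of the robot, y to its left, z up, the work surface at z = 0. Lengths are in m, angles in rad, forces in N, time in s.
With the tool pointing down it reaches from about 0.35 to 0.85 m from the base axis. Payload 8.1 kg.
Tool frame: the origin (TCP) lies midway between the tips of the shut fingers; the grasp point (between the pads) lies 19 mm behind it; z points along the fingers, y is the line along which they close (so a half turn about z gives the same grasp; the last joint's range is limited). The gripper opens to 93 mm and grips with 3 to 60 N. Pads are 15 mm wide; open, the fingers measure 128 mm over their backs; the gripper's body (75 mm by 188 mm) begins 65 mm behind the grasp point.
Start: joints at [-1.327, 0.13, 1.488, -0, 1.523, -0.085], TCP at [0.194, -0.568, 0.219] pointing down, gripper open.
Joint ranges: [-2.96, 2.96], [-0.89, 2.26], [0.02, 2.5], [-1.34, 4.48], [0, 2.73], [-2.66, 2.66]. Speed limits (rad/s): [2.39, 2.39, 2.79, 3.14, 3.14, 3.14].

### API

Orientations are given as a 3x3 rotation matrix whose columns are the frame's x, y, z axes.
In Python, from workcell import robot gives the robot as it stands. Calls block until the motion is done:
- robot.goto(position, orientation): joint-space move of the TCP to a pose.
- robot.line_to(position, ori=None, rate=0.15): straight line of the TCP; ori=None keeps the orientation; rate is the mean speed in m/s.
- robot.goto_joints(angles): joint-space move.
- robot.open_gripper() and robot.gripper_close(): open the fingers fully, or close them until they stop; the grip force is fixed at half the most.
- robot.sleep(seconds).
- robot.inverse_kinematics(position, orientation): joint angles nearest the present ones, or None.
- robot.read_camera(name): name is "scene" or "top" or "wrist"; returns a dict with "color" (480x640x3 uint8, red, green, blue), "fx", "fy", "cx", "cy" (pixels), "k1" (the pictures are not rectified: a ray, as slopes to the right and down, at radius r is drawn at 1 + k1 r^2 times it, then the intrinsics apply), "position" and "attitude" of the camera in the world; the wrist camera has in their place "hand_eye" (4x4, takes a point from camera to tool coordinates, whose origin is the TCP and whose axes are the flange's). Camera axes: x right, y up, looking along -z (the intrinsics and any distortion apply to the point x, -y, -z); pixel columns grow to the right and rows downward; lengths in m; the calibration is good to about 2 mm. A picture is of the moment at which its call begins: read the wrist's pose just before it. There is no depth.
A pose or a line that the arm cannot do raises robot.MotionError and nothing moves.
- robot.job_done(): hands the job in; it is judged then, once.
Trained networks look in a picture, given as the dict that the camera call returned (one of the last four; its "shot" number tells which), for a name from the list of things; names that differ only in an ending like _2 or _b are one class to them, and where a whole thing is asked for, a point or a joint stands for the part that bears it (a point fixed in the world has none). Each returns a list of dicts, best first, with "score" (0 to 1); they miss things now and then, are a little off and sometimes report something else, mostly with a low value. They report only what shows in the picture. A call takes as long as a camera call. They do not tell look-alikes from the thing itself.
- robot.search_frame(picture, name): "extent" ([centre column, centre row, width, height] in pixels, round what is visible of it).
- robot.outline_of(picture, name): "mask" (480x640 bool, what is visible of it) and "extent" ([centre column, centre row, width, height] in pixels, round what is visible of it).
Readings, each from a call of its own:
- robot.read_time_s(): time.
- robot.read_joint_positions(): joint angles.
- robot.read_joint_vel(): joint speeds.
- robot.read_tau(): joint torques, N m.
- robot.read_ee_pos(): TCP position.
- robot.read_tcp_rot(): TCP orientation.
- robot.read_wrist_force(): force on the tool from outside, world axes, zero at the start.
- robot.read_wrist_torque(): the same for the moment, N m.
- robot.read_grip_width(): finger opening in m.
- robot.read_grasp_force(): force on a finger pad.
Only numpy, scipy, OpenCV 4.12 (cv2) and the standard library are available. Lean on these libraries where they do the work, as an engineer would, in place of code of your own. Each camera call takes 0.05 s, during which the arm holds its last target. There are 200 camera calls.

## Working session

There is one attempt and no reset: what is moved stays moved. The work goes in short steps, each a Python script; the robot and the scene stay as the last script left them, time stands still between calls to the robot, and variables do not carry over. Pictures are saved under pics/ and viewed, at most 10 in all, crops included, and the job is handed in when it is done.

```bash
mkdir -p pics; ls; cat > h.py <<'E'
import numpy as np, cv2
from workcell import robot
def cam(p, T=None):
    """returns R (cols: camera axes in world), t"""
    if "hand_eye" in p:
        pos,R=T; H=np.array(p["hand_eye"]); R=np.array(R)
        return R@H[:3,:3], R@H[:3,3]+np.array(pos)
    A=np.array(p["attitude"]); return A, np.array(p["position"])
def KD(p): return np.array([[p["fx"],0,p["cx"]],[0,p["fy"],p["cy"]],[0,0,1.]]), np.array([p["k1"],0,0,0.])
def topix(p,P,T=None):
    R,t=cam(p,T); c=(np.atleast_2d(P)-t)@R; x=c[:,0]/-c[:,2]; y=-c[:,1]/-c[:,2]
    s=1+p["k1"]*(x*x+y*y); return np.c_[p["fx"]*x*s+p["cx"],p["fy"]*y*s+p["cy"]]
def toworld(p,uv,z,T=None):
    K,D=KD(p); R,t=cam(p,T)
    n=cv2.undistortPoints(np.array(uv,float).reshape(-1,1,2),K,D).reshape(-1,2)
    d=np.c_[n[:,0],-n[:,1],-np.ones(len(n))]@R.T
    return t+d*((z-t[2])/d[:,2])[:,None]
def wrist():
    T=(robot.read_ee_pos(),robot.read_tcp_rot()); return robot.read_camera("wrist"),T
def save(p,n): cv2.imwrite(f"pics/{n}.png",p["color"][:,:,::-1])
E
python3 - <<'E'
from h import *
print(robot.read_time_s(), robot.read_tcp_rot())
for c in ("scene","top"):
    p=robot.read_camera(c); save(p,c); print(c,p["position"],np.round(p["attitude"],3),p["fx"],p["k1"])
    for n in ("knob","stem_top","other_knob_top","hob","spice_jar","canister"):
        for d in robot.search_frame(p,n)[:5]: print(n,round(d["score"],2),np.round(d["extent"]), np.round(toworld(p,d["extent"][:2],0.03)[0],3))
E
```

```text
pics
0.0 [[ 9.46437167e-01  3.22887717e-01 -4.59950784e-04]
 [ 3.22888007e-01 -9.46435415e-01  1.82773766e-03]
 [ 1.54840330e-04 -1.87835145e-03 -9.99998224e-01]]
scene [ 1.07850538 -0.65371019  0.90266555] [[ 0.813 -0.409  0.415]
 [ 0.583  0.575 -0.575]
 [-0.004  0.709  0.705]] 530.9766420302844 0.02728943925495587
knob 0.94 [213. 367.  23.  27.] [ 0.618 -0.331  0.03 ]
knob 0.89 [180. 342.  25.  24.] [ 0.53  -0.327  0.03 ]
knob 0.78 [139. 372.  27.  24.] [ 0.515 -0.418  0.03 ]
knob 0.7 [173. 401.  23.  33.] [ 0.608 -0.421  0.03 ]
knob 0.61 [200. 302.  18.  25.] [ 0.492 -0.233  0.03 ]
stem_top 0.56 [272. 213.   2.   8.] [0.443 0.066 0.03 ]
stem_top 0.16 [243. 243.  26.  17.] [ 0.451 -0.053  0.03 ]
other_knob_top 0.59 [247. 242.  26.  20.] [ 0.456 -0.045  0.03 ]
hob 0.67 [339. 278. 258. 172.] [ 0.691 -0.014  0.03 ]
spice_jar 0.88 [116. 309.  30.  34.] [ 0.364 -0.346  0.03 ]
canister 0.65 [366. 138.  47.  60.] [0.463 0.47  0.03 ]
top [ 0.4819486  -0.00877835  1.62523139] [[-0.022  0.997 -0.075]
 [-1.    -0.022 -0.012]
 [-0.013  0.074  0.997]] 599.361369731777 0.0020460294689546863
knob 0.79 [465. 230.  17.  15.] [ 0.593 -0.408  0.03 ]
knob 0.74 [397. 272.  21.  18.] [ 0.484 -0.224  0.03 ]
knob 0.71 [431. 260.  19.  19.] [ 0.515 -0.316  0.03 ]
knob 0.69 [431. 225.  16.  19.] [ 0.607 -0.32   0.03 ]
knob 0.56 [466. 263.  16.  19.] [ 0.506 -0.408  0.03 ]
other_knob_top 0.81 [326. 285.  18.  18.] [ 0.454 -0.037  0.03 ]
hob 0.98 [295. 210. 133. 202.] [0.655 0.042 0.03 ]
spice_jar 0.84 [446. 318.  21.  13.] [ 0.363 -0.348  0.03 ]
spice_jar 0.4 [431. 259.  18.  19.] [ 0.518 -0.315  0.03 ]
canister 0.88 [148. 280.  55.  45.] [0.478 0.437 0.03 ]
```

```bash
python3 - <<'E'
import cv2
s=cv2.imread("pics/scene.png"); t=cv2.imread("pics/top.png")
a=cv2.resize(s[180:430,90:310],None,fx=1.8,fy=1.8*1.0); b=cv2.resize(t[200:350,280:500],None,fx=1.8,fy=1.8)
import numpy as np
o=np.zeros((450,800,3),np.uint8); o[:450,:396]=a; o[:270,400:796]=b; cv2.imwrite("pics/a.png",o)
E
```

```text
(no output)
```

View pics/a.png

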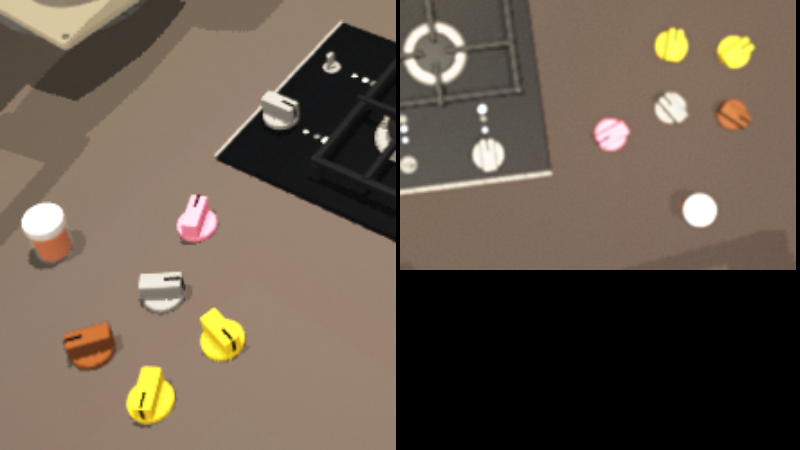

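The steel knob is at scene px (180,342), top px (431,260), about (0.515, -0.316), between the coloured look-alikes. The bare stem is at scene px (272,213), on the left. I'll look at both from close up.

```bash
cat >> h.py <<'E'
def down(a): c,s=np.cos(a),np.sin(a); return np.array([[c,s,0],[s,-c,0],[0,0,-1.]])
E
python3 - <<'E'
from h import *
p,T=wrist(); H=np.array(p["hand_eye"]); print(np.round(H,3),p["fx"],p["k1"])
a=-0.5
R=down(a); 
# place TCP so that optical axis hits target
Rc=R@H[:3,:3]; tgt=np.array([0.515,-0.316,0.03]); d=-Rc[:,2]; z=0.20
o=R@H[:3,3]; s=(0.03-(z+o[2]))/d[2]; pos=tgt-d*s-o; pos[2]=z
print(pos, robot.inverse_kinematics(pos,R))
robot.goto(pos,R); robot.sleep(0.3)
p,T=wrist(); save(p,"w1"); print(robot.read_time_s())
for d in robot.outline_of(p,"knob")[:5]: print(round(d["score"],2),np.round(d["extent"]), np.round(toworld(p,d["extent"][:2],0.02,T)[0],4))
np.save("w1.npy",dict(p=p,T=T),allow_pickle=True)
E
```

```text
[[-0.     0.963  0.269  0.075]
 [ 1.    -0.     0.001  0.001]
 [ 0.001  0.269 -0.963 -0.165]
 [ 0.     0.     0.     1.   ]] 363.5563617529381 -0.02118887698106791
[ 0.53173697 -0.32477925  0.2       ] [-6.30580560e-01  2.00846560e-01  1.44390905e+00 -4.44089210e-16
  1.49683704e+00  1.44021577e+00]
2.6417
0.92 [322. 240.  51.  52.] [ 0.5162 -0.3202  0.02  ]
0.82 [278. 154.  49.  54.] [ 0.6075 -0.3239  0.02  ]
0.75 [264. 314.  43.  49.] [ 0.4755 -0.2285  0.02  ]
0.64 [412. 206.  54.  47.] [ 0.5047 -0.4123  0.02  ]
0.61 [372. 115.  44.  64.] [ 0.5967 -0.4152  0.02  ]
```

View pics/w1.png

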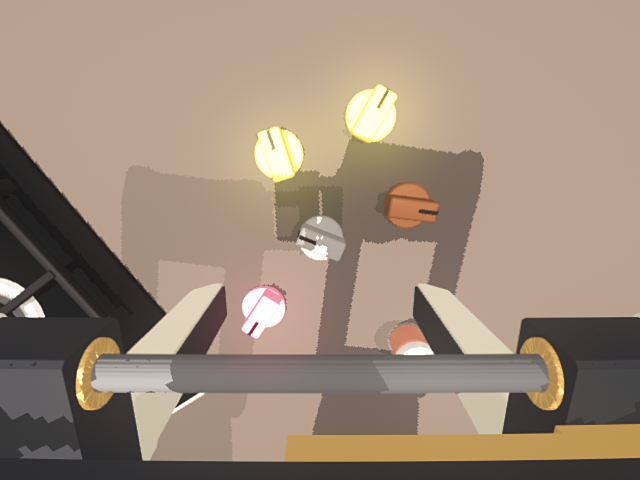

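The steel knob is at px (322,240), with the black pointer at its left end near px (303,237). I'll zoom in for the yaw.

```bash
python3 - <<'E'
from h import *
d=np.load("w1.npy",allow_pickle=True).item(); p,T=d["p"],d["T"]
c=p["color"][200:280,280:360,::-1]; c=cv2.resize(c,(560,560),interpolation=cv2.INTER_CUBIC)
c=np.clip(c*1.0,0,255).astype(np.uint8).copy()
for i in range(0,80,10): cv2.putText(c,str(280+i),(i*7,10),0,.35,(0,0,255)); cv2.putText(c,str(200+i),(0,i*7+5),0,.35,(0,0,255))
cv2.imwrite("pics/w1c.png",c)
E
```

```text
(no output)
```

View pics/w1c.png

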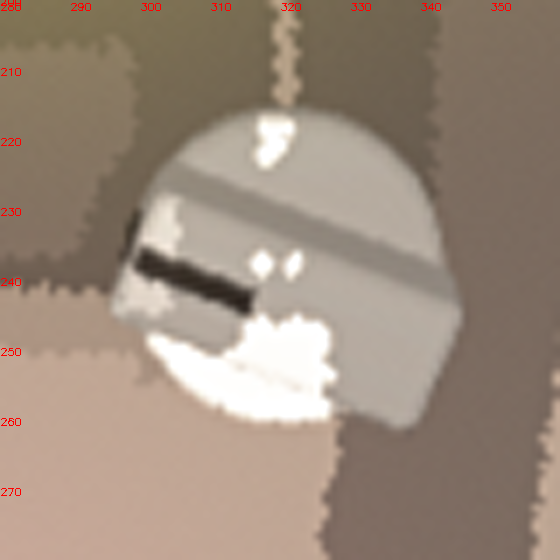

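```bash
python3 - <<'E'
from h import *
from scipy.optimize import least_squares
d=np.load("w1.npy",allow_pickle=True).item(); p,T=d["p"],d["T"]
px=np.array([[115,308],[405,428],[460,308],[152,195],[137,260]])/7+[280,200]
w=toworld(p,px,0.032,T); print(np.round(w,4)); 
loc=np.array([[23,-10],[-23,-10],[-23,10],[23,10],[23,0]])/1000
def f(q,s=1):
    c,sn=np.cos(q[2]),np.sin(q[2]); l=loc*[1,s]; return (l@np.array([[c,sn],[-sn,c]])+q[:2]-w[:,:2]).ravel()*1000
for s in (1,-1):
  r=least_squares(f,[.515,-.318,np.arctan2(*(w[0]-w[1])[1::-1])],args=(s,)); print(s,r.x,r.cost,np.round(r.fun,1))
q=least_squares(f,[.515,-.318,1],args=(1,)).x
ring=[[q[0]+.023*np.cos(t),q[1]+.023*np.sin(t),z] for t in np.linspace(0,6.28,40) for z in (0,.009)]
u=topix(p,ring,T); print("ring px",u.min(0),u.max(0), (u.min(0)-[280,200])*7,(u.max(0)-[280,200])*7)
E
```

```text
[[ 0.5274 -0.2984  0.032 ]
 [ 0.4933 -0.3249  0.032 ]
 [ 0.5049 -0.3395  0.032 ]
 [ 0.5387 -0.3105  0.032 ]
 [ 0.5318 -0.3043  0.032 ]]
1 [ 0.51565445 -0.3184412   0.69003477] 710.8818585614592 [ 12.4 -13.2  11.  -15.9 -13.3  14.1 -11.6  14.4   1.6   0.5]
-1 [ 0.51566729 -0.31845669  0.6944105 ] 7.818424095057213 [-0.4  2.3 -1.7 -0.6 -0.5 -1.4  1.1 -0.9  1.5  0.6]
ring px [298.14125599 214.53790106] [343.49301706 260.17760814] [126.98879194 101.76530739] [444.4511194  421.24325696]
```

```bash
python3 - <<'E'
from h import *
k=np.array([.5157,-.3185]); R=down(.6944)
robot.goto([*k,0.09],R); robot.line_to([*k,0.012],rate=.12); print("wf",robot.read_wrist_force(),robot.read_ee_pos())
robot.gripper_close(); print(robot.read_grip_width(),robot.read_grasp_force(),robot.read_wrist_force())
robot.line_to([*k,0.12],rate=.15); print(robot.read_grip_width(),robot.read_grasp_force(),robot.read_wrist_force(),robot.read_time_s())
R=down(0.0); robot.goto([0.40,0.03,0.17],R); robot.sleep(.2)
p,T=wrist(); save(p,"w2"); np.save("w2.npy",dict(p=p,T=T),allow_pickle=True); print(T,robot.read_time_s())
for n in ("stem_top","other_knob_top","knob","hob"):
    for d in robot.search_frame(p,n)[:3]: print(n,round(d["score"],2),np.round(d["extent"],1), np.round(toworld(p,d["extent"][:2],0.03,T)[0],4))
E
```

```text
wf [0.5086023  0.17370196 0.67333708] [ 0.51624412 -0.31889406  0.01276562]
0.019356217935861012 30.00008812174201 [-0.27282486 -0.2015636  -0.71020246]
0.0198609942090836 29.999825041741133 [-0.27168745 -0.41915466 -0.74093044] 6.5917
(array([0.40022736, 0.02946511, 0.16985589]), array([[ 9.99999550e-01, -8.32047790e-04, -4.55152312e-04],
       [-8.32070448e-04, -9.99999653e-01, -4.95937049e-05],
       [-4.55110890e-04,  4.99724014e-05, -9.99999895e-01]])) 8.225
stem_top 0.64 [268.5 186.2  15.   15.6] [0.4414 0.0716 0.03  ]
other_knob_top 0.83 [407.3 176.   55.4  60.2] [ 0.4497 -0.0437  0.03  ]
knob 0.82 [610.1 142.9  59.7  55.5] [ 0.4771 -0.209   0.03  ]
knob 0.55 [321.5 305.   85.2 107.2] [0.3335 0.0273 0.03  ]
hob 0.74 [320.  303.   86.4 105.3] [0.3355 0.0287 0.03  ]
hob 0.69 [320.6 120.5 378.9 238.1] [0.4934 0.0282 0.03  ]
```

View pics/w2.png

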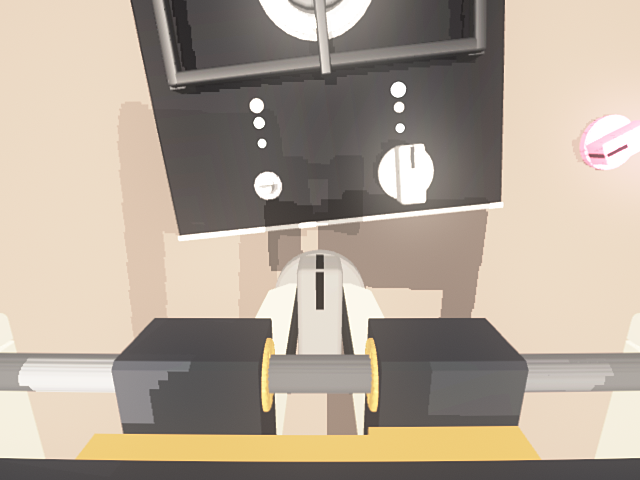

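The knob is held with its pointer forward (px 320,280). The bare stem is at px (268,186), its dots run up to (257,105), and the hob's front edge runs from (180,238) to (502,205).

```bash
python3 - <<'E'
from h import *
d=np.load("w2.npy",allow_pickle=True).item(); p,T=d["p"],d["T"]
a=toworld(p,[[180,239],[502,206]],.008,T); e=a[1]-a[0]; print("edge",np.round(a,4),np.linalg.norm(e),"yaw",np.arctan2(e[0],-e[1]))
dd=toworld(p,[[262,143],[259,123],[257,105],[400.3,128],[399,107],[398,89.5]],.008,T); print(np.round(dd,4))
u=p["color"]; g=cv2.cvtColor(u,cv2.COLOR_RGB2GRAY)
def crop(x,y,w,h,s):
    c=cv2.resize(u[y:y+h,x:x+w,::-1],None,fx=s,fy=s,interpolation=cv2.INTER_CUBIC)
    for i in range(0,w,10): cv2.putText(c,str(x+i),(int(i*s),10),0,.35,(0,0,255))
    for i in range(0,h,10): cv2.putText(c,str(y+i),(0,int(i*s)+5),0,.35,(0,0,255))
    return c
A=crop(240,160,50,50,8); B=crop(270,240,100,100,4)
cv2.imwrite("pics/w2c.png",np.hstack([A,B]))
E
```

```text
edge [[ 0.3902  0.1593  0.008 ]
 [ 0.4211 -0.1372  0.008 ]] 0.2981260022640189 yaw 0.10385661944127408
[[ 0.4762  0.079   0.008 ]
 [ 0.4928  0.0809  0.008 ]
 [ 0.5073  0.0819  0.008 ]
 [ 0.4886 -0.0404  0.008 ]
 [ 0.5056 -0.0383  0.008 ]
 [ 0.5195 -0.0367  0.008 ]]
```

View pics/w2c.png

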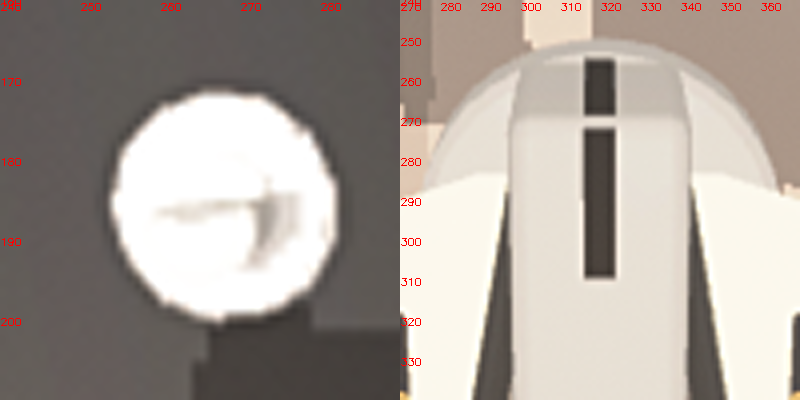

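```bash
python3 - <<'E'
from h import *
d=np.load("w2.npy",allow_pickle=True).item(); p,T=d["p"],d["T"]; t=T[0]; print(t)
for z in (.008,.010,.012): print("collar",z,np.round(toworld(p,[268.1,185.9],z,T)[0],4))
print("stem edge (flat line) z=.032", np.round(toworld(p,[[260,186.3],[271,185]],.032,T),4))
b=t[2]-.0128
print("bar front mid rel tcp", np.round(toworld(p,[[319.9,269]],b+.032,T)-t,4))
for z in (0,.009): print("skirt front rel",z, np.round(toworld(p,[[319.5,249.8]],b+z,T)-t,4))
print("bar sides", np.round(toworld(p,[[298,280],[342,280]],b+.032,T)-t,4))
s=np.array([.4392,.0749]); print("pred stem top/base px",topix(p,[[*s,.032],[*s,.008]],T))
E
```

```text
[0.40022736 0.02946511 0.16985589]
collar 0.008 [0.4392 0.0751 0.008 ]
collar 0.01 [0.4394 0.0748 0.01  ]
collar 0.012 [0.4396 0.0745 0.012 ]
stem edge (flat line) z=.032 [[0.4415 0.0784 0.032 ]
 [0.4426 0.0692 0.032 ]]
bar front mid rel tcp [[ 0.0238 -0.0007  0.0192]]
skirt front rel 0 [[ 0.0229 -0.0005 -0.0128]]
skirt front rel 0.009 [[ 0.0256 -0.0005 -0.0038]]
bar sides [[ 0.0188  0.0087  0.0192]
 [ 0.0188 -0.0102  0.0192]]
pred stem top/base px [[264.34400159 189.09808462]
 [268.29619516 185.89542121]]
```

```bash
python3 - <<'E'
from h import *
h=.1045; R=down(h); s=np.array([.4387,.0751]); f=np.array([np.cos(h),np.sin(h)])
robot.goto([*(s-.05*f),.085],R); robot.sleep(.2)
p,T=wrist(); np.save("w3.npy",dict(p=p,T=T),allow_pickle=True); t=T[0]; print(t,robot.read_time_s(),robot.read_grip_width())
u=p["color"]
q=topix(p,[[*s,.032],[*s,.008]],T); print(q)
m=np.mean(q,0).astype(int); x,y=m-30
c=cv2.resize(u[y:y+60,x:x+60,::-1].astype(float),None,fx=7,fy=7,interpolation=cv2.INTER_CUBIC)
c=np.clip(255*(np.clip(c,0,255)/255)**2.5,0,255).astype(np.uint8)
for i in range(0,60,10): cv2.putText(c,str(x+i),(i*7,10),0,.35,(0,0,255)); cv2.putText(c,str(y+i),(0,i*7+5),0,.35,(0,0,255))
k=cv2.resize(u[:,:,::-1],(370,278)); o=np.zeros((420,790,3),np.uint8); o[:,:420]=c; o[:278,420:]=k
cv2.imwrite("pics/w3c.png",o)
E
```

```text
[0.39105379 0.06939098 0.08736494] 9.1417 0.019983220488101125
[[317.42163422 190.61254771]
 [317.6439214  186.35827636]]
```

View pics/w3c.png

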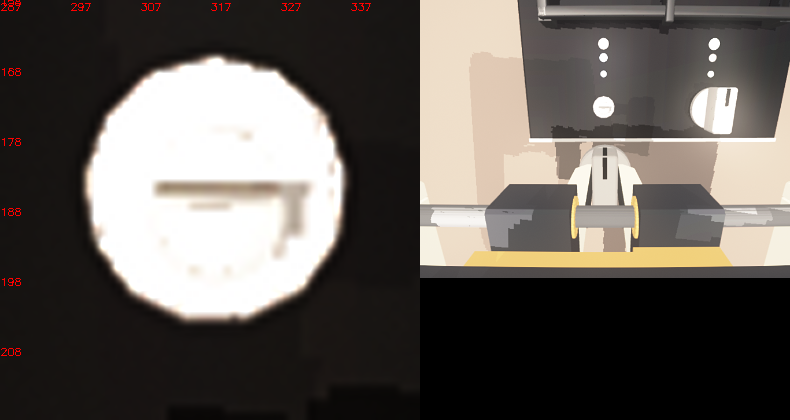

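```bash
python3 - <<'E'
from h import *
from scipy.optimize import least_squares
h=.1045
t0=robot.read_ee_pos(); robot.sleep(.3); p,T=wrist(); t=T[0]; print(t0,t)
g=cv2.cvtColor(p["color"],cv2.COLOR_RGB2GRAY)
n,l,st,ce=cv2.connectedComponentsWithStats((g>110).astype(np.uint8))
for i in range(1,n):
    if 8<st[i,4]<1500 and st[i,1]<230: print(st[i],ce[i],np.round(toworld(p,[ce[i]],.008,T)[0],4), np.round(toworld(p,[st[i,:2]+st[i,2:4]/2-.5],.008,T)[0],4))
x0,y0=268,235
c=cv2.resize(p["color"][y0:y0+100,x0:x0+100,::-1],None,fx=5,fy=5,interpolation=cv2.INTER_CUBIC)
for i in range(0,100,10): cv2.putText(c,str(x0+i),(i*5,10),0,.35,(0,0,255)); cv2.putText(c,str(y0+i),(0,i*5+5),0,.35,(0,0,255))
cv2.imwrite("pics/w4c.png",c); np.save("w4.npy",dict(p=p,T=T),allow_pickle=True)
E
```

```text
[0.39080833 0.06943091 0.08707312] [0.38919107 0.06975696 0.08527881]
[429   0  12  31 324] [434.7962963   15.03703704] [0.5449 0.0167 0.008 ] [0.5449 0.0169 0.008 ]
[443  13 132   7 564] [491.35638298  16.89361702] [ 0.5478 -0.0171  0.008 ] [ 0.5495 -0.0273  0.008 ]
[204  24  23   6  56] [213.19642857  27.96428571] [0.5243 0.1475 0.008 ] [0.5252 0.1464 0.008 ]
[309  60  19  22 330] [317.97575758  70.52727273] [0.5072 0.0826 0.008 ] [0.5072 0.0826 0.008 ]
[503  61  20  22 349] [512.38108883  71.29226361] [ 0.5198 -0.0367  0.008 ] [ 0.5197 -0.0368  0.008 ]
[311  87  15  17 201] [318.05472637  94.7960199 ] [0.4933 0.0811 0.008 ] [0.4932 0.0811 0.008 ]
[503  88  14  16 176] [509.27840909  95.57386364] [ 0.5058 -0.038   0.008 ] [ 0.5059 -0.0382  0.008 ]
[313 117  11  14 121] [318.0661157  123.37190083] [0.4764 0.0793 0.008 ] [0.4763 0.0794 0.008 ]
[500 118  13  13 131] [505.9389313 123.9389313] [ 0.4889 -0.0399  0.008 ] [ 0.4889 -0.0399  0.008 ]
[ 299  162   39   40 1199] [318.1793161  181.78148457] [0.4398 0.0755 0.008 ] [0.44   0.0756 0.008 ]
```

View pics/w4c.png

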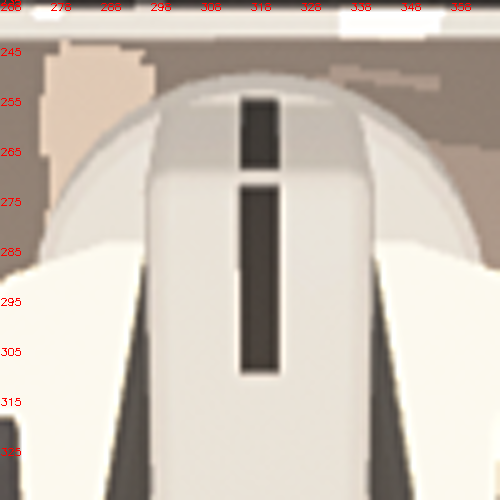

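Knob, dots and edge all agree: yaw is about 0.105 and the stem is about (0.439, 0.0755). Next is a guarded insertion.

```bash
python3 - <<'E'
from h import *
R=down(.105); s=[.439,.0756]
robot.line_to([*s,.052],R,rate=.12); robot.sleep(.5); print(robot.read_ee_pos(),robot.read_wrist_force())
for z in (.046,.043,.040,.037):
    robot.line_to([*s,z],R,rate=.03); robot.sleep(.3)
    f=robot.read_wrist_force(); print(z,np.round(robot.read_ee_pos(),4),np.round(f,1),np.round(robot.read_wrist_torque(),2))
    if abs(f[2])>8 or np.hypot(*f[:2])>6: break
print(robot.read_time_s())
E
```

```text
[0.43904765 0.0755901  0.05217098] [ 0.08578816 -0.7250737  -0.30995618]
0.046 [0.4391 0.0756 0.0461] [ 0.3  0.1 -0. ] [0.01 0.02 0.05]
0.043 [0.4391 0.0756 0.0431] [-0.4  0.3 -0.8] [ 0.01 -0.04  0.03]
0.04 [0.4391 0.0756 0.0401] [0.1 0.6 0.2] [ 0.01 -0.03 -0.02]
0.037 [0.4391 0.0756 0.0371] [-0.8  0.2 -1.6] [ 0.05  0.01 -0.01]
12.9417
```

```bash
python3 - <<'E'
from h import *
R=down(.105); s=[.439,.0756]
for z in (.033,.030,.0285,.027,.0255,.024,.0225,.0215,.0205):
    robot.line_to([*s,z],R,rate=.03); robot.sleep(.3)
    f=robot.read_wrist_force(); print(z,np.round(robot.read_ee_pos(),4),np.round(f,1),np.round(robot.read_wrist_torque(),2),round(robot.read_grip_width(),4))
    if f[2]>13 or np.hypot(*f[:2])>12: break
print(robot.read_time_s())
E
```

```text
0.033 [0.4391 0.0756 0.0331] [-0.5 -0.4 -0.5] [-0.    0.01  0.02] 0.0197
0.03 [0.4391 0.0756 0.0301] [-0.2  0.7 -0.4] [0.   0.02 0.02] 0.0199
0.0285 [0.439  0.0756 0.0285] [ 0.8  0.4 -0.4] [ 0.07  0.02 -0.04] 0.0197
0.027 [0.4393 0.0756 0.0272] [-0.2  0.2  3.5] [ 0.06 -0.01 -0.02] 0.0195
0.0255 [0.4393 0.0756 0.0257] [ 0.1 -0.2  4.4] [-0.01 -0.13 -0.01] 0.0201
0.024 [0.4392 0.0756 0.0242] [-0.2  0.3  6.2] [ 0.03 -0.04  0.01] 0.0198
0.0225 [0.4393 0.0756 0.0229] [-0.4  0.2  7.1] [ 0.08  0.06 -0.03] 0.0196
0.0215 [0.4393 0.0756 0.0219] [-0.1  0.6  7.7] [ 0.04  0.11 -0.02] 0.0198
0.0205 [0.4395 0.0756 0.0215] [-3.2 -0.3 15. ] [ 0.04  0.73 -0.01] 0.0197
17.925
```

```bash
python3 - <<'E'
from h import *
robot.sleep(.5); print(robot.read_ee_pos(),robot.read_wrist_force(),robot.read_grip_width(),robot.read_grasp_force())
if robot.read_wrist_force()[2]>9: print(robot.job_done(), robot.read_time_s())
E
```

```text
[0.43949771 0.07562322 0.02157281] [-4.40614548  0.29127399 14.64747379] 0.019822733424406457 30.003077667206526
the job is handed in; nothing more can be done
the job is handed in; nothing more can be done
```

The steel knob is on the bare stem with the flats matched, pushed home and held pressed in at the spring stop (about 6 mm of travel, 15 N, about 18 s). I handed the job in without a final picture, so the fit is judged from the force readings and nothing else in the scene was re-checked.

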